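# Bar and pin the sample jars into their transport rack

### The job

Get the three sample jars ready for transport: slide the jar that is standing out of line back into the row so that it is clear of the bar, swing the retaining bar down level across the front of the jars into its fork, and push the loose bent pin from the front through fork and bar until its bent handle is up against the fork. Don't tip any of the three over, and leave the bottles, beaker and wash bottle around the rack where they are.

Things in the scene. Friction and masses are not known exactly. Their poses are not given: they have to be found in the camera images.
- rack: White jar rack, fixed, 150 mm deep (x), 350 mm long (y), deck top at z = 20 mm. Origin: centre of its underside. x runs from its open front (robot side) to the rear fence (inner face x = +56 mm, 70 mm high), y to the robot's left, z up. Jar places at y = +70, 0, -70 mm; jars in line stand at x = 12 to 22 mm. The lowered bar fills x = -40 to -30 mm: jars are clear of it beyond x = +3 mm.
- bar (a joint): Angle (rad) of the aluminium retaining bar: 0 = level, down in the fork (hard stop, holes in line); grows as its free end rises, to 1.6 (upright); starts at 1.1 to 1.3. Stiff friction hinge (0.5 N m): stays where it is left; some 3 N near its end moves it. Bar 10 mm thick, 25 mm high, centred on the hinge axis, 292 mm long with a red end grip beyond its pin hole; 0.3 kg.
- bar_hinge (a point): Hinge axis of the bar, at the left of the rack: x -35, y +130, z 90 mm in the rack's frame, in a steel bracket 30 mm wide whose top is at z 109 mm. The axis runs along the rack's x; the lowered bar lies from here along the rack's -y.
- bar_hole (a point): Centre of the 18 mm hole through the bar, on the bar's centre line 260 mm from the hinge, hole axis along the rack's x. The bar around it is an eye plate 36 mm high and 38 mm long.
- fork_mouth (a point): Centre of the pin hole in the front face of the steel fork at the rack's right: x -54, y -130, z 90 mm in the rack's frame, same axes. The 17 mm hole runs level along the rack's x through front ear (12 mm), 14 mm gap for the bar and rear ear (12 mm); front edges chamfered 1.5 mm. Ears 38 mm high, 30 mm wide, open above; free space before and behind.
- pin: Loose, smooth (low-friction) brass-coloured bent pin, an L of 14 mm round rod lying flat (axis 7 mm up), 0.11 to 0.22 kg. Origin at the elbow, where the axes of shank and arm meet. x runs along the straight shank to its round nose 90 mm away; the bent handle arm runs 57 mm along -y. Home: elbow centre 7 mm in front of fork_mouth. Left half in the hole, it droops a little and the arm swings down.
- pin_tip (a point): Round nose of the pin, on the shank's axis 90 mm from the elbow.
- jar_blue: Dark blue-grey jar: 62 mm diameter, 106 mm tall with its white screw cap (body 84 mm, cap 53 mm across), about 0.2 kg. Origin at the centre of its underside, z up. Any of the three jars may be the one out of line, and it is always in the place next to the fork.
- jar_pink: Purple-pink jar: 62 mm diameter, 106 mm tall with its white screw cap (body 84 mm, cap 53 mm across), about 0.2 kg. Origin at the centre of its underside, z up. 
- jar_orange: Orange (pale upper half) jar: 62 mm diameter, 106 mm tall with its white screw cap (body 84 mm, cap 53 mm across), about 0.2 kg. Origin at the centre of its underside, z up. 
- amber_bottle: Amber bottle with black cap, 72 mm diameter, 165 mm tall, origin at the centre of its underside. Bystander, right of the rack.
- cobalt_bottle: Cobalt blue bottle with black cap, 68 mm diameter, 155 mm tall, origin at the centre of its underside. Bystander, right of the rack.
- wash_bottle: White wash bottle with red cap and bent spout, 64 mm diameter, 185 mm tall, origin at the centre of its underside. Bystander, left.
- beaker: Glass beaker, 72 mm diameter, 95 mm tall, origin at the centre of its underside. Bystander, left of the rack.
There are look-alikes about, which are no part of the job. Of the things that look like the pin, the larger one is meant. Leave any yellow look-alike of the jar_pink alone.

How it is judged (in metres and radians):
On the way, in this order (a step that is already met when the one before it is completed fails the run):
1. all three jars stand in the row, clear of the bar (centres beyond x = 3 mm in the rack's frame) (x of each of jar_blue, jar_pink, jar_orange in the frame of rack above 0.003 m), for 0.2 s.
2. the bar is down in the fork (below 0.03 rad) (value of joint bar below 0.03 rad), for 0.2 s.
At the end, for the whole second after the job is handed in: Pin through front ear, bar and rear ear: elbow centre within 14.5 mm of the front hole (7 mm = hard home), nose over 74 mm past the front face, in line within 0.12 rad, at rest; bar below 0.03 rad; all three jars upright (0.1 rad), centres beyond x = 3 mm in the rack's frame (all of step 1 and distance between pin and fork_mouth below 0.0145 m and x of pin_tip in the frame of fork_mouth above 0.074 m and angle between the x axis of pin and the x axis of rack, either way round below 0.12 rad and value of joint bar below 0.03 rad and angle between each of jar_blue, jar_pink, jar_orange's own z axis and vertical below 0.1 rad and linear speed of pin below 0.02 m/s); the robot touches nothing.
It fails at once if a jar of the rack is tipped over (more than 0.6 rad) (angle between any of jar_blue, jar_pink, jar_orange's own z axis and vertical above 0.6 rad).
It fails at once if the amber, cobalt or wash bottle or the beaker is displaced by more than 40 mm (distance of any of amber_bottle, cobalt_bottle, wash_bottle, beaker from where it was at the start of the episode above 0.04 m).
It also fails if it takes over 72 s, if anything falls off the work surface, if the arm or the gripper's body presses on something with over 40 N, if the wrist force passes 120 N, or if a joint passes its speed limit or range.

### The arm

A 7-joint arm with a two-finger parallel gripper is mounted at the origin on the work surface. World frame = base frame: x ahead of the robot, y to its left, z up, the work surface at z = 0. Lengths are in mm, angles in rad, forces in N, time in s.
With the tool pointing down it reaches from about 425 to 825 mm from the base axis. Payload 3.6 kg.
Tool frame: the origin (TCP) lies midway between the tips of the shut fingers; the grasp point (between the pads) lies 19 mm behind it; z points along the fingers, y is the direction in which the jaws open and shut (so a half turn about z gives the same grasp; the last joint's range is limited). The gripper opens to 93 mm and grips with 3 to 60 N. Pads are 15 mm wide; open, the fingers measure 128 mm over their backs; the gripper's body (75 mm by 188 mm) begins 65 mm behind the grasp point.
Start: joints at [-0.026, 0.615, -0.013, 1.423, 0.008, 1.103, -0.04], TCP at [649.971, 0.024, 218.64] pointing down, gripper open.
Joint ranges: [-3.12, 3.12], [-0.3, 2.06], [-1.34, 1.32], [0.26, 2.42], [-1.36, 4.5], [0.01, 1.98], [-2.84, 2.84]. Speed limits (rad/s): [2.79, 2.79, 3.14, 3.14, 3.14, 3.14, 3.14].

### API

Orientations are given as a rotation vector (axis times angle).
In Python, from workcell import manip, get_image, camera_params, hand_in, spot_in, cut_out, pinpoint gives the robot as it stands.
- The arm moves only by the tool drive_tool, never from a script. Its argument "plan" is a list of rows, each an object with "delta_rot": the turn, a rotation vector about the tool's x, y, z in rad, a list of three; "slide": the shift along the tool's x, y, z in mm, a list of three; "fingers": the opening, from 0 (shut) to 1 (fully open). A call has exactly 5 rows; each row is the pose to reach, as a shift and turn from the pose measured when the call began, along the tool's axes at that moment; what a row does not reach only later rows make up. A row lasts 1/10 s, in which the tool goes at most 50 mm and 8.59 degrees, less where a joint would pass 70% of its speed; a pose out of reach is approached as far as the arm can. A call with a gripper value outside its range is refused whole. The fingers move at their own pace and stop on an object; "squeeze" is the grip in N (left out, the last holds). Time passes only in rows, so rows that repeat a pose let the fingers close, or fill a call up. It gives the time, the measured TCP pose, the force and the opening at its end, in the units of the state.
- manip.sense(): the state, without advancing time (a new reading comes with each control period).
- get_image(name): name is "scene" or "side" or "wrist"; returns (picture, depth): 480x640x3 uint8, red, green, blue; 480x640 float32, mm along the optical axis (not along the pixel's ray), 0 where there is no reading.
- camera_params(name): a dict with "vfov" (degrees; the focal length in pixels is half the picture's height over the tangent of half this angle, whatever the lens; pixels are square), "cx", "cy" (the principal point, pixels), "cam_to_world" (4x4, takes a point from camera to world coordinates). Camera axes: x right, y up, looking along -z (the intrinsics and any distortion apply to the point x, -y, -z); pixel columns grow to the right and rows downward; lengths in mm; the calibration is good to about 2 mm. A picture is of the moment at which its call begins: read the wrist's pose just before it. camera_params takes no time and is no camera call; for the wrist camera it gives the pose at the moment of the call.
- hand_in(): hands the job in, once; it reports no verdict.
Trained networks look in the newest picture that a camera, given by its name, has taken for a name from the list of things; names that differ only in an ending like _2 or _b are one class to them, and where a whole thing is asked for, a point or a joint stands for the part that bears it (a point fixed in the world has none). Each returns a list of dicts, best first, with "confidence" (0 to 1); they miss things now and then, are a little off and sometimes report something else, mostly with a low value. They report only what shows in the picture. A call takes as long as a camera call. They do not tell look-alikes from the thing itself.
- spot_in(target, camera): "point" ([column, row] in pixels, amid what is visible of it).
- cut_out(target, camera): "pixels" (480x640 bool, what is visible of it) and "point" ([column, row] in pixels, amid what is visible of it).
- pinpoint(target, camera): "point" ([column, row] in pixels: a listed point, or the origin of a listed thing).
The state is a dict: "t": time; "q": joint angles; "qvel": joint speeds; "tau": joint torques, N m; "tool_pos": TCP position; "eef_rot": TCP orientation; "wrist_force": force on the tool from outside, world axes, zero at the start; "ft_torque": the same for the moment, N m; "finger_gap": opening from 0.0 (shut) to 1.0 (fully open).
Only numpy, scipy, OpenCV 4.12 (cv2) and the standard library are available. Lean on these libraries where they do the work, as an engineer would, in place of code of your own. Each camera call takes 0.05 s, during which the arm holds its last target. There are 200 camera calls.

## Working session

There is one attempt and no reset: what is moved stays moved. The work goes in short steps, Python scripts to look and compute and a tool call to move; the robot and the scene stay as the last step left them, time stands still between calls to the robot, and variables do not carry over. Pictures are saved under pics/ and viewed, about 8 in all and at most 12, crops included, and the job is handed in when it is done.

Besides the shell and the picture viewer there is one more tool, called after ">>>" by a JSON object that holds its "fn" and its "kwargs". drive_tool: Moves the arm, as the interface text tells. Its arguments: {"type":"object","properties":{"plan":{"type":"array"},"squeeze":{"type":"number"}},"required":["plan"]}

```bash
mkdir -p pics; ls; cat > h.py <<'E'
import numpy as np, cv2
from workcell import manip, get_image, camera_params, hand_in, spot_in, cut_out, pinpoint
from scipy.spatial.transform import Rotation as R
def cam(n):
    p=camera_params(n); f=240/np.tan(np.radians(p['vfov'])/2); return p,f,np.array(p['cam_to_world'])
def w(n,uv,d,c=None):
    p,f,T=c or cam(n); u,v=uv
    return (T@np.array([(u-p['cx'])/f*d,-(v-p['cy'])/f*d,-d,1]))[:3]
def onz(n,uv,z,c=None):
    p,f,T=c or cam(n); o=T[:3,3]; r=w(n,uv,1,(p,f,T))-o
    return o+r*(z-o[2])/r[2]
def proj(n,X,c=None):
    p,f,T=c or cam(n); q=np.linalg.inv(T)@np.append(X,1)
    return np.array([p['cx']+f*q[0]/-q[2],p['cy']-f*q[1]/-q[2]])
def cloud(n,d,m,c=None):
    p,f,T=c or cam(n); v,u=np.nonzero(m&(d>0)); z=d[v,u]
    P=np.stack([(u-p['cx'])/f*z,-(v-p['cy'])/f*z,-z,np.ones(len(z))]); return (T@P)[:3].T
def save(n,im): cv2.imwrite('pics/'+n,cv2.cvtColor(im,cv2.COLOR_RGB2BGR))
E
python3 - <<'E'
from h import *
for n in ('scene','side'):
    im,d=get_image(n); save(n+'0.png',im); np.save(n+'0.npy',d); p=camera_params(n); print(n,{k:v for k,v in p.items() if k!='cam_to_world'}, np.array(p['cam_to_world']).round(2).tolist())
    for t in ('rack','pin','jar_blue','jar_pink','jar_orange'):
        for r in pinpoint(t,n)[:4]: print(t,np.round(r['point']),round(r['confidence'],2), onz(n,r['point'],{'rack':0,'pin':7}.get(t,20)).round(0))
    for t in ('fork_mouth','bar_hinge','bar_hole','pin_tip'):
        for r in pinpoint(t,n)[:4]: print(t,np.round(r['point']),round(r['confidence'],2), onz(n,r['point'],{'pin_tip':7}.get(t,90)).round(0))
a=cv2.imread('pics/scene0.png');b=cv2.imread('pics/side0.png')
E
```

```text
pics
scene {'vfov': 51.53867055336795, 'cx': 303.7573000766145, 'cy': 240.49729693831756} [[0.21, -0.8, 0.56, 1175.23], [0.98, 0.18, -0.12, -89.69], [-0.0, 0.57, 0.82, 932.08], [0.0, 0.0, 0.0, 1.0]]
pin [127. 264.] 0.66 [ 519. -350.    7.]
pin [130. 236.] 0.61 [ 443. -342.    7.]
jar_blue [349. 275.] 0.89 [660. 117.  20.]
jar_pink [276. 282.] 0.93 [643. -38.  20.]
jar_pink [273. 216.] 0.78 [467. -13.  20.]
jar_orange [315. 285.] 0.74 [667.  40.  20.]
fork_mouth [245. 264.] 0.85 [628. -96.  90.]
bar_hinge [364. 229.] 0.98 [598. 162.  90.]
bar_hole [340. 152.] 0.74 [366. 169.  90.]
bar_hole [110. 293.] 0.26 [ 639. -360.   90.]
pin_tip [140. 212.] 0.75 [ 379. -317.    7.]
pin_tip [108. 292.] 0.71 [ 583. -390.    7.]
side {'vfov': 51.86073112043264, 'cx': 327.2343618455904, 'cy': 232.1876563730704} [[0.86, 0.36, -0.35, 226.43], [-0.51, 0.61, -0.61, -580.98], [-0.01, 0.71, 0.71, 803.32], [0.0, 0.0, 0.0, 1.0]]
rack [354. 248.] 0.7 [654.  37.  -0.]
pin [364. 443.] 0.77 [ 434. -333.    7.]
pin [412. 428.] 0.57 [ 514. -354.    7.]
pin [507. 374.] 0.45 [ 716. -362.    7.]
jar_blue [337. 222.] 0.6 [654. 113.  20.]
jar_blue [361. 241.] 0.38 [668.  34.  20.]
jar_blue [368. 269.] 0.27 [637. -42.  20.]
jar_pink [369. 269.] 0.81 [638. -44.  20.]
jar_pink [287. 299.] 0.78 [455. -25.  20.]
jar_orange [359. 239.] 0.64 [668.  40.  20.]
fork_mouth [381. 269.] 0.89 [ 621. -103.   90.]
bar_hinge [300. 198.] 0.69 [586. 156.  90.]
bar_hole [328. 113.] 0.79 [815. 422.  90.]
bar_hole [473. 335.] 0.18 [ 669. -302.   90.]
pin_tip [331. 462.] 0.76 [ 373. -331.    7.]
pin_tip [463. 421.] 0.62 [ 593. -387.    7.]
pin_tip [477. 334.] 0.53 [ 730. -272.    7.]
```

View pics/scene0.png

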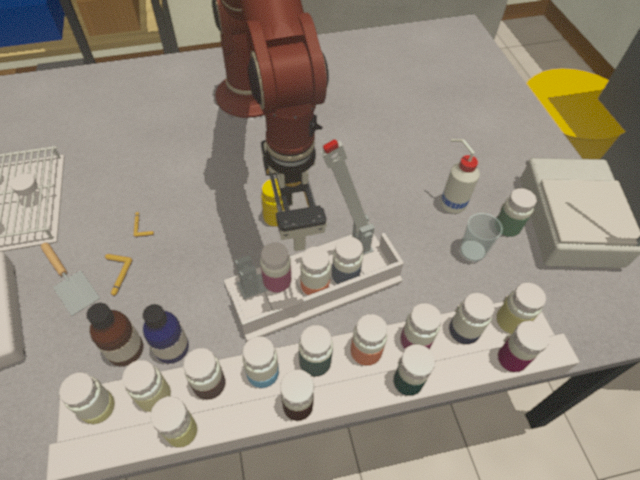

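View pics/side0.png

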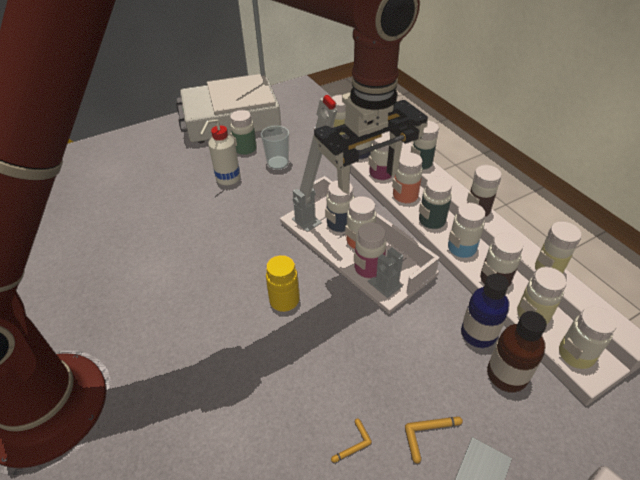

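The scene shows a pink jar at (276,270), next to the fork at (247,275) and out of line. The yellow look-alike jar is at (271,203), and the bar is raised with its red grip at (332,147). There are two pin-like parts: a small one at (138,228) and a larger one at (120,265). I'll triangulate positions and size both.

```bash
cat >> h.py <<'E'
def tri(obs):
    A=np.zeros((3,3));b=np.zeros(3);L=[]
    for n,uv in obs:
        c=cam(n);o=c[2][:3,3];r=w(n,uv,1,c)-o;r/=np.linalg.norm(r);M=np.eye(3)-np.outer(r,r);A+=M;b+=M@o;L.append((M,o))
    X=np.linalg.solve(A,b);return X,[round(float(np.linalg.norm(M@(X-o))),1) for M,o in L]
E
python3 - <<'E'
from h import *
ims={}
for n in ('scene','side'): ims[n]=get_image(n)
P={}
for t in ('fork_mouth','bar_hinge','bar_hole','jar_blue','jar_pink','jar_orange','amber_bottle','cobalt_bottle'):
    o=[(n,r[0]['point']) for n in ims for r in [pinpoint(t,n)] if r]
    if len(o)==2:
        X,e=tri(o);P[t]=X;print(t,X.round(1),e)
for n in ims:
    for r in cut_out('pin',n)[:3]:
        C=cloud(n,ims[n][1],r['pixels']); 
        C=C[(C[:,2]>3)&(C[:,2]<25)]
        if len(C)<10: continue
        (c,s,a)=cv2.minAreaRect(C[:,:2].astype(np.float32)); print(n,'pin',r['confidence'],np.round(r['point']),len(C),np.median(C[:,2]).round(1),np.round(c),np.round(s),C[:,2].max().round(1))
    im=ims[n][0]
    u0,v0=(85,190) if n=='scene' else (325,405)
    save(n+'_pin.png',cv2.resize(im[v0:v0+110 if n=='scene' else 480,u0:u0+150],None,fx=5,fy=5,interpolation=cv2.INTER_CUBIC)[:600])
v=P['bar_hinge']-P['fork_mouth'] # rack (19,260,0)
yaw=np.arctan2(v[1],v[0])-np.arctan2(260,19);print('yaw',yaw,np.hypot(*v[:2]))
# deck/fence cloud
C=cloud('scene',ims['scene'][1],np.ones((480,640),bool));m=(abs(C[:,0]-660)<130)&(abs(C[:,1]-30)<230)&(abs(C[:,2]-70)<3)
D=C[m];print(len(D));np.save('c.npy',C)
print(manip.sense()['eef_rot'])
E
```

```text
fork_mouth [625.5 -96.2  78.7] [6.4, 6.4]
bar_hinge [595.7 161.   94.2] [1.0, 1.0]
jar_blue [655.7 107.5  13.9] [1.6, 1.6]
jar_pink [ 512.1   18.9 -117.2] [54.2, 54.2]
jar_orange [670.1  42.   18.3] [3.4, 3.4]
amber_bottle [ 719.8 -356.1    5.8] [2.3, 2.3]
cobalt_bottle [ 7.327e+02 -2.647e+02  3.000e-01] [0.4, 0.4]
scene pin 0.76 [134. 234.] 167 9.4 [ 421. -325.] [75. 37.] 14.5
scene pin 0.62 [120. 270.] 373 12.5 [ 539. -363.] [102.  51.] 17.8
side pin 0.83 [420. 426.] 739 12.9 [ 534. -369.] [107.  53.] 17.5
side pin 0.83 [356. 446.] 438 9.4 [ 418. -328.] [80. 39.] 13.6
side pin 0.49 [348. 244.] 3784 20.0 [674.  38.] [197. 350.] 25.0
yaw 0.1883131362958539 258.92787852910334
1151
[-2.22128116e+00 -2.22145591e+00  1.31937298e-05]
```

View pics/scene_pin.png

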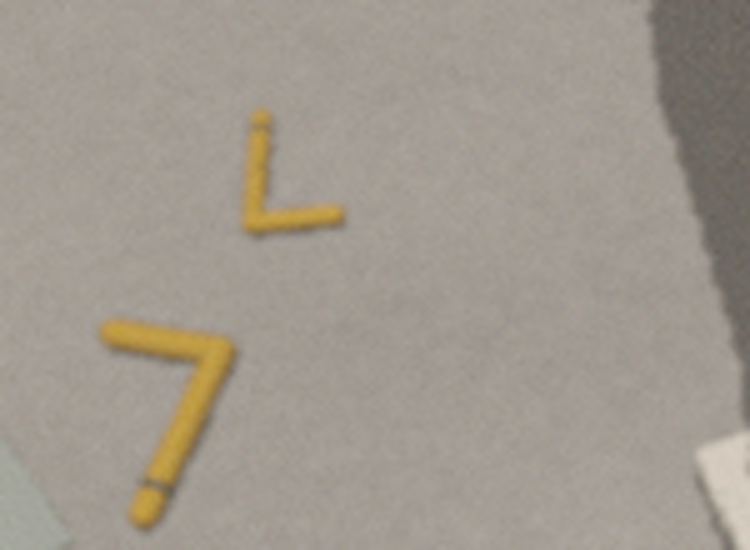

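The larger pin has its elbow at scene pixel (129,260), nose at (114,294) and arm end at (106,256). Its footprint is about 104x52 against 77x38 for the small one, so it fits the description. Next I'll fit the rack and pin poses from both clouds.

```bash
cat > fit.py <<'E'
from h import *
from scipy.optimize import least_squares
def pinfit(C,x0):
    # L of capsules radius 7, fit in plan to upper surface points
    def seg(p,a,b):
        t=np.clip(((p-a)@(b-a))/((b-a)@(b-a)),0,1)[:,None];return np.linalg.norm(p-(a+t*(b-a)),axis=1)
    def f(x):
        e=np.array([x[0],x[1],7+x[3]]);d=np.array([np.cos(x[2]),np.sin(x[2]),0]);m=np.array([d[1],-d[0],0])
        return np.minimum(seg(C,e,e+83*d),seg(C,e,e+50*m))-7
    r=least_squares(f,list(x0)+[0],loss='soft_l1',f_scale=2);return r.x,np.abs(r.fun).mean()
E
python3 - <<'E'
from fit import *
for n in ('scene','side'):
    im,d=get_image(n);A=cloud(n,d,np.ones((480,640),bool))
    C=A[(np.hypot(A[:,0]-540,A[:,1]+368)<75)&(A[:,2]>5)&(A[:,2]<22)]
    print(n,'pin',[np.round(v,3) for v in pinfit(C,(515,-350,-.5))],len(C))
    m=(abs(A[:,0]-670)<150)&(abs(A[:,1]-35)<230)
    for lo,hi in ((16,27),(64,76)):
        D=A[m&(A[:,2]>lo)&(A[:,2]<hi)]
        q=R.from_euler('z',-.17).as_matrix();E=D@q.T
        print(lo,len(D),'median z',np.median(D[:,2]).round(1),'rot x pct',np.percentile(E[:,0],[1,5,25,50,75,95,99]).round(0),'y',np.percentile(E[:,1],[.5,2,50,98,99.5]).round(0))
        if lo>60:
            k=E[:,0]>np.percentile(E[:,0],40);
            x=E[k]; vx=cv2.fitLine(x[:,:2].astype(np.float32),cv2.DIST_HUBER,0,.01,.01).ravel();print('fence line',vx, 'yaw', .17+np.arctan2(-vx[0]*np.sign(vx[1]),abs(vx[1])))
    # jar cap tops z~126
    K=A[m&(A[:,2]>121)&(A[:,2]<131)]
    lab=cv2.kmeans(K[:,:2].astype(np.float32),3,None,(3,50,.1),5,cv2.KMEANS_PP_CENTERS);print(len(K),lab[2].round(0))
E
```

```text
scene pin [array([ 5.11502e+02, -3.45720e+02, -4.59000e-01,  3.93000e-01]), np.float64(4.241)] 430
16 3934 median z 20.4 rot x pct [577. 585. 636. 665. 714. 724. 762.] y [-248. -242. -118.   94.  100.]
64 1515 median z 69.5 rot x pct [606. 632. 671. 706. 711. 715. 717.] y [-247. -246.  -84.  101.  103.]
fence line [ 1.9881921e-02 -9.9980235e-01  7.1075781e+02 -8.0860268e+01] yaw 0.18988323
1542 [[640. -36.]
 [655. 111.]
 [668.  39.]]
side pin [array([ 5.11188e+02, -3.49481e+02, -4.33000e-01,  4.41000e-01]), np.float64(2.832)] 835
16 4218 median z 20.4 rot x pct [573. 577. 591. 615. 673. 785. 816.] y [-314. -270.  -93.   91.   99.]
64 1362 median z 69.7 rot x pct [591. 594. 633. 705. 714. 817. 831.] y [-323. -261. -154.   93.   98.]
fence line [ 1.6653677e-02 -9.9986130e-01  7.1184326e+02 -1.4260919e+02] yaw 0.18665445
1294 [[660.  66.]
 [813. -37.]
 [638. -41.]]
```

```bash
cat >> h.py <<'E'
YAW=.188; RO=np.array([654.3,40,0.]); RR=R.from_euler('z',YAW)
def rk(*p): return RO+RR.apply(p)          # rack -> world
def inr(X): return RR.inv().apply(np.array(X)-RO)
def to(X,yaw):  # tool down, tool x at world yaw -> slide, delta_rot from present pose
    s=manip.sense();r0=R.from_rotvec(s['eef_rot']);r1=R.from_euler('z',yaw)*R.from_euler('x',np.pi)
    return r0.inv().apply(np.array(X)-s['tool_pos']).round(1),(r0.inv()*r1).as_rotvec().round(3)
def st():
    s=manip.sense();print('t',round(s['t'],2),'rack',inr(s['tool_pos']).round(1),'w',np.round(s['tool_pos'],1),'F',np.round(s['wrist_force'],1),'gap',round(s['finger_gap'],3))
E
python3 -c "
from h import *
st();print(to(rk(-92,-73,218.6),YAW))"
```

```text
t 2.1 rack [-11.7 -38.5 218.7] w [650.    0.  218.7] F [-0.3  0.2  0.5] gap 0.999
(array([-48.9, -72.4,   0.1]), array([-0.   , -0.   ,  1.383]))
```

>>> {"fn": "drive_tool", "kwargs": {"plan": [{"delta_rot": [0, 0, 0], "slide": [-49, -73, 0], "fingers": 0}, {"delta_rot": [0, 0, 0.1], "slide": [-49, -73, 0], "fingers": 0}, {"delta_rot": [0, 0, 0.25], "slide": [-49, -73, 0], "fingers": 0}, {"delta_rot": [0, 0, 0.4], "slide": [-49, -73, 0], "fingers": 0}, {"delta_rot": [0, 0, 0.5], "slide": [-49, -73, 0], "fingers": 0}]}}

```text
t: 2.6
tool_pos: [576.8, -49.2, 219.0]
eef_rot: [2.706, 1.595, 0.001]
wrist_force: [0.2, -0.2, 0.8]
finger_gap: 0.621
```

```bash
python3 -c "
from h import *
st();print(to(rk(-92,-73,110),YAW),manip.sense()['q'])"
```

```text
t 2.6 rack [-92.8 -73.1 219. ] w [576.8 -49.2 219. ] F [ 0.2 -0.2  0.8] gap 0.621
(array([  0.6,   0.5, 109. ]), array([ 0.   , -0.001,  0.877])) [-0.02987382  0.50357399  0.12058715  1.64000391 -0.06920591  1.00165388
 -0.39234164]
```

>>> {"fn": "drive_tool", "kwargs": {"plan": [{"delta_rot": [0, 0, 0.15], "slide": [0, 0, 20], "fingers": 0}, {"delta_rot": [0, 0, 0.3], "slide": [0, 0, 40], "fingers": 0}, {"delta_rot": [0, 0, 0.45], "slide": [0, 0, 60], "fingers": 0}, {"delta_rot": [0, 0, 0.6], "slide": [0, 0, 80], "fingers": 0}, {"delta_rot": [0, 0, 0.75], "slide": [0, 0, 100], "fingers": 0}]}}

```text
t: 3.1
tool_pos: [577.1, -49.0, 118.5]
eef_rot: [3.103, 0.493, 0.002]
wrist_force: [0.4, -0.2, 0.2]
finger_gap: 0.189
```

>>> {"fn": "drive_tool", "kwargs": {"plan": [{"delta_rot": [0, 0, 0.13], "slide": [0, 0, 20], "fingers": 0}, {"delta_rot": [0, 0, 0.13], "slide": [0, 0, 40], "fingers": 0}, {"delta_rot": [0, 0, 0.13], "slide": [0, 0, 57], "fingers": 0}, {"delta_rot": [0, 0, 0.13], "slide": [0, 0, 59], "fingers": 0}, {"delta_rot": [0, 0, 0.13], "slide": [0, 0, 59], "fingers": 0}]}}

```text
t: 3.6
tool_pos: [577.3, -49.0, 59.4]
eef_rot: [-3.128, -0.29, -0.001]
wrist_force: [0.1, 0.3, 0.1]
finger_gap: 0.005
```

```bash
python3 -c "
from h import *
st();print(to(rk(-24,-73,60),YAW))"
```

```text
t 3.6 rack [-92.3 -73.   59.4] w [577.3 -49.   59.4] F [0.1 0.3 0.1] gap 0.005
(array([68.3, -0.2, -0.5]), array([-0.   , -0.001, -0.003]))
```

>>> {"fn": "drive_tool", "kwargs": {"plan": [{"delta_rot": [0, 0, 0], "slide": [10, 0, 0], "fingers": 0}, {"delta_rot": [0, 0, 0], "slide": [18, 0, 0], "fingers": 0}, {"delta_rot": [0, 0, 0], "slide": [24, 0, 0], "fingers": 0}, {"delta_rot": [0, 0, 0], "slide": [28, 0, 0], "fingers": 0}, {"delta_rot": [0, 0, 0], "slide": [33, 0, 0], "fingers": 0}]}}

```text
t: 4.1
tool_pos: [609.1, -43.1, 59.6]
eef_rot: [-3.128, -0.29, 0.001]
wrist_force: [-2.0, -0.7, 2.3]
finger_gap: 0.006
```

>>> {"fn": "drive_tool", "kwargs": {"plan": [{"delta_rot": [0, 0, 0], "slide": [5, 0, 0], "fingers": 0}, {"delta_rot": [0, 0, 0], "slide": [10, 0, 0], "fingers": 0}, {"delta_rot": [0, 0, 0], "slide": [15, 0, 0], "fingers": 0}, {"delta_rot": [0, 0, 0], "slide": [20, 0, 0], "fingers": 0}, {"delta_rot": [0, 0, 0], "slide": [24, 0, 0], "fingers": 0}]}}

```text
t: 4.6
tool_pos: [633.2, -38.6, 59.5]
eef_rot: [-3.128, -0.29, 0.001]
wrist_force: [-3.0, -1.4, 2.9]
finger_gap: 0.007
```

```bash
python3 -c "
from h import *
st();print(to(rk(-24,-73,60),YAW))
im,d=get_image('side');save('push.png',im[150:330,230:470].repeat(3,0).repeat(3,1));A=cloud('side',d,np.ones((480,640),bool));r=np.array([inr(x) for x in A[(abs(A[:,2]-125)<4)&(abs(A[:,0]-650)<60)&(A[:,1]<0)&(A[:,1]>-90)]]);print(np.median(r,0) if len(r) else 0,len(r))"
```

```text
t 4.6 rack [-35.4 -73.3  59.5] w [633.2 -38.6  59.5] F [-3.  -1.4  2.9] gap 0.007
(array([11.4, -0.4, -0.5]), array([-0.   ,  0.001, -0.003]))
[  2.04201589 -95.01679203 126.01363962] 33
```

View pics/push.png

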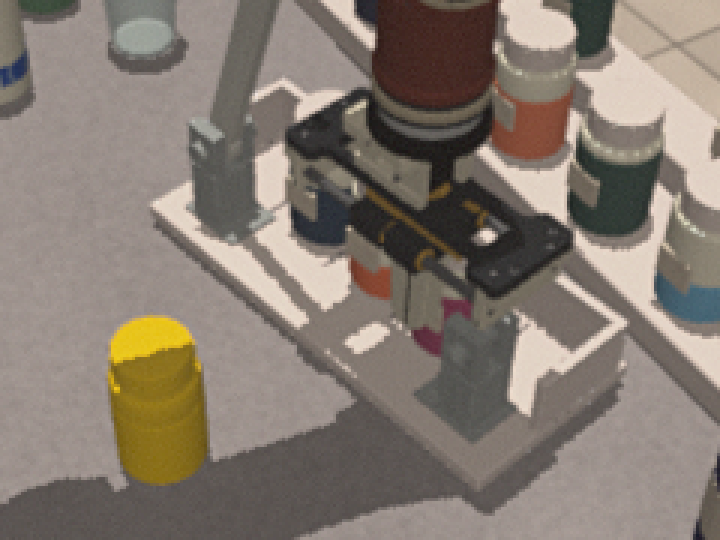

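The picture shows the fingers behind the fork ear pushing the pink jar at (440,320), and it is upright. I'll finish the push and back off.

>>> {"fn": "drive_tool", "kwargs": {"plan": [{"delta_rot": [0, 0, 0], "slide": [4, 0, 0], "fingers": 0}, {"delta_rot": [0, 0, 0], "slide": [8, 0, 0], "fingers": 0}, {"delta_rot": [0, 0, 0], "slide": [12, 0, 0], "fingers": 0}, {"delta_rot": [0, 0, 0], "slide": [12, 0, 0], "fingers": 0}, {"delta_rot": [0, 0, 0], "slide": [0, 0, 0], "fingers": 0}]}}

```text
t: 5.15
tool_pos: [636.4, -37.5, 59.6]
eef_rot: [3.128, 0.293, 0.008]
wrist_force: [0.1, -0.3, 1.1]
finger_gap: 0.003
```

>>> {"fn": "drive_tool", "kwargs": {"plan": [{"delta_rot": [0, 0, 0], "slide": [-30, 0, 0], "fingers": 0}, {"delta_rot": [0, 0, 0], "slide": [-60, 0, -20], "fingers": 0}, {"delta_rot": [0, 0, 0], "slide": [-80, 0, -70], "fingers": 0}, {"delta_rot": [0, 0, 0], "slide": [-100, 0, -120], "fingers": 0}, {"delta_rot": [0, 0, 0], "slide": [-120, 0, -170], "fingers": 0}]}}

```text
t: 5.65
tool_pos: [521.9, -59.0, 220.0]
eef_rot: [3.128, 0.293, 0.011]
wrist_force: [0.5, 0.3, 0.1]
finger_gap: 0.006
```

```bash
python3 -c "
from h import *
st()
for n in ('scene','side'):
    im,d=get_image(n);save(n+'1.png',im)
    A=cloud(n,d,np.ones((480,640),bool));r=RR.inv().apply(A-RO)
    m=(abs(r[:,2]-126)<4)&(r[:,0]>-50)&(r[:,0]<60)
    for y in (70,0,-70):
        q=r[m&(abs(r[:,1]-y)<33)]
        if len(q): print(n,y,len(q),q.mean(0).round(1), (np.percentile(q,[2,98],axis=0).mean(0)).round(1))
    b=r[(abs(r[:,0]+35)<14)&(r[:,2]>130)&(r[:,2]<420)&(r[:,1]>-20)&(r[:,1]<140)]
    if len(b):
        l=cv2.fitLine(b[:,1:].astype(np.float32),cv2.DIST_HUBER,0,.01,.01).ravel();print('bar',len(b),l,np.arctan2(abs(l[1]),abs(l[0])),b.min(0),b.max(0))
    hsv=cv2.cvtColor(im,cv2.COLOR_RGB2HSV);M=((hsv[...,0]<6)|(hsv[...,0]>174))&(hsv[...,1]>180)&(hsv[...,2]>130)
    c=RR.inv().apply(cloud(n,d,M)-RO);c=c[(abs(c[:,0]+35)<25)&(c[:,2]>200)];print('red',len(c),c.mean(0) if len(c) else 0)
"
```

```text
t 5.65 rack [-148.6  -72.5  220. ] w [521.9 -59.  220. ] F [0.5 0.3 0.1] gap 0.006
scene 70 485 [ 16.7  65.8 125.9] [ 16.1  65.9 125.7]
scene 0 507 [ 13.1  -3.6 125.9] [ 12.4  -3.8 125.9]
scene -70 533 [ 20.3 -72.8 125.8] [ 19.7 -72.9 125.6]
bar 1348 [  0.30740932  -0.95157737  70.85197    269.00043   ] 1.258327 [-43.59778648  26.5409927  130.1243223 ] [-29.44253918 127.1509158  371.93245082]
red 26 [-34.33289331  39.17954559 367.58702188]
side 70 4 [ 21.7  57.1 125.9] [ 15.6  55.6 125.6]
side 0 65 [  9.  -27.  125.3] [ 10.3 -27.3 125.4]
side -70 414 [ 16.8 -77.5 126. ] [ 17.3 -77.  125.8]
red 0 0
```

The jars are at rack x = 16, 12 and 20, all in line. The bar is at 1.26 rad. Next I'll go around the front to the upper side of the bar.

>>> {"fn": "drive_tool", "kwargs": {"plan": [{"delta_rot": [0, 0, 0], "slide": [0, -35, -25], "fingers": 0}, {"delta_rot": [0, 0, 0], "slide": [0, -75, -45], "fingers": 0}, {"delta_rot": [0, 0, 0], "slide": [0, -115, -70], "fingers": 0}, {"delta_rot": [0, 0, 0], "slide": [0, -150, -95], "fingers": 0}, {"delta_rot": [0, 0, 0], "slide": [0, -182, -106], "fingers": 0}]}}

```text
t: 6.25
tool_pos: [490.4, 120.7, 332.4]
eef_rot: [3.127, 0.292, 0.039]
wrist_force: [-0.5, 0.1, -0.7]
finger_gap: 0.004
```

```bash
python3 -c "
from h import *
st();print(to(rk(-35,110,324),YAW))"
```

```text
t 6.25 rack [-145.9  109.9  332.4] w [490.4 120.7 332.4] F [-0.5  0.1 -0.7] gap 0.004
(array([110.7,  -0.3,  11.2]), array([ 0.003, -0.025, -0.002]))
```

>>> {"fn": "drive_tool", "kwargs": {"plan": [{"delta_rot": [0, -0.01, 0], "slide": [30, 0, 3], "fingers": 0}, {"delta_rot": [0, -0.02, 0], "slide": [60, 0, 6], "fingers": 0}, {"delta_rot": [0.003, -0.025, -0.002], "slide": [90, 0, 9], "fingers": 0}, {"delta_rot": [0.003, -0.025, -0.002], "slide": [111, 0, 11], "fingers": 0}, {"delta_rot": [0.003, -0.025, -0.002], "slide": [111, 0, 11], "fingers": 0}]}}

```text
t: 6.75
tool_pos: [601.8, 142.2, 322.0]
eef_rot: [3.127, 0.296, -0.001]
wrist_force: [0.5, 0.5, -0.2]
finger_gap: 0.004
```

```bash
python3 -c "
from h import *
st();s=manip.sense();T=inr(s['tool_pos']);print(to(rk(-35,110,324),YAW)[1])
for a in (1.26,1.15,1.05,.95,.85,.75,.65,.55,.45,.35,.25,.15,.08,0,-.02):
    r=215+25*a/1.26;K=np.array([130-r*np.cos(a)+12.5*np.sin(a),90+r*np.sin(a)+12.5*np.cos(a)]);print(a,'slide y,z',(-(K[0]+17-T[1])).round(0),(-(K[1]-T[2])).round(0))
"
```

```text
t 6.75 rack [-32.5 110.2 322. ] w [601.8 142.2 322. ] F [ 0.5  0.5 -0.2] gap 0.004
[0.    0.    0.001]
1.26 slide y,z 25.0 -0.0
1.15 slide y,z 49.0 10.0
1.05 slide y,z 70.0 21.0
0.95 slide y,z 89.0 34.0
0.85 slide y,z 107.0 50.0
0.75 slide y,z 123.0 66.0
0.65 slide y,z 137.0 84.0
0.55 slide y,z 149.0 103.0
0.45 slide y,z 159.0 123.0
0.35 slide y,z 167.0 144.0
0.25 slide y,z 173.0 165.0
0.15 slide y,z 177.0 187.0
0.08 slide y,z 178.0 202.0
0 slide y,z 178.0 219.0
-0.02 slide y,z 178.0 224.0
```

>>> {"fn": "drive_tool", "kwargs": {"plan": [{"delta_rot": [0, 0, 0], "slide": [-2, 15, 0], "fingers": 0}, {"delta_rot": [0, 0, 0], "slide": [-2, 25, 0], "fingers": 0}, {"delta_rot": [0, 0, 0], "slide": [-2, 37, 5], "fingers": 0}, {"delta_rot": [0, 0, 0], "slide": [-2, 49, 10], "fingers": 0}, {"delta_rot": [0, 0, 0], "slide": [-2, 60, 16], "fingers": 0}]}}

```text
t: 7.25
tool_pos: [611.3, 81.4, 306.4]
eef_rot: [3.128, 0.295, 0.002]
wrist_force: [-1.0, 0.7, 1.8]
finger_gap: 0.007
```

```bash
python3 -c "
from h import *
st();im,d=get_image('scene');save('bar.png',im[100:340,180:460].repeat(2,0).repeat(2,1))"
```

```text
t 7.25 rack [-34.6  48.7 306.4] w [611.3  81.4 306.4] F [-1.   0.7  1.8] gap 0.007
```

View pics/bar.png

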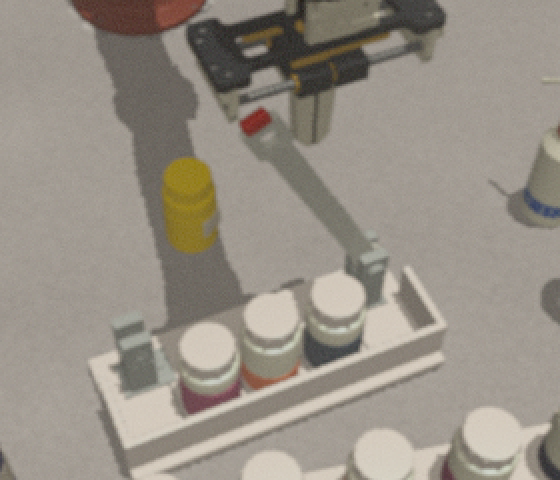

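The picture shows the finger at (312,110) pushing the bar over at its red grip (256,122), with the jars in line. I'll carry on along the arc.

>>> {"fn": "drive_tool", "kwargs": {"plan": [{"delta_rot": [0, 0, 0], "slide": [0, 10, 5], "fingers": 0}, {"delta_rot": [0, 0, 0], "slide": [0, 20, 12], "fingers": 0}, {"delta_rot": [0, 0, 0], "slide": [0, 29, 18], "fingers": 0}, {"delta_rot": [0, 0, 0], "slide": [0, 38, 26], "fingers": 0}, {"delta_rot": [0, 0, 0], "slide": [0, 47, 34], "fingers": 0}]}}

```text
t: 7.8
tool_pos: [619.4, 31.7, 270.1]
eef_rot: [3.126, 0.289, -0.003]
wrist_force: [-0.3, 0.6, 1.0]
finger_gap: 0.004
```

>>> {"fn": "drive_tool", "kwargs": {"plan": [{"delta_rot": [0, 0, 0], "slide": [0, 8, 8], "fingers": 0}, {"delta_rot": [0, 0, 0], "slide": [0, 16, 16], "fingers": 0}, {"delta_rot": [0, 0, 0], "slide": [0, 23, 25], "fingers": 0}, {"delta_rot": [0, 0, 0], "slide": [0, 30, 34], "fingers": 0}, {"delta_rot": [0, 0, 0], "slide": [0, 36, 44], "fingers": 0}]}}

```text
t: 8.3
tool_pos: [626.2, -4.8, 225.6]
eef_rot: [3.125, 0.289, -0.002]
wrist_force: [0.6, 0.4, 0.6]
finger_gap: 0.003
```

```bash
python3 -c "
from h import *
st();print(to(rk(-35,-67,101.5),YAW))"
```

```text
t 8.3 rack [-35.9 -38.8 225.6] w [626.2  -4.8 225.6] F [0.6 0.4 0.6] gap 0.003
(array([  1.3,  27.9, 124.2]), array([ 0.003,  0.002, -0.004]))
```

```bash
python3 -c "
from h import *
for n in ('scene','side'):
    im,d=get_image(n);A=cloud(n,d,np.ones((480,640),bool));r=RR.inv().apply(A-RO)
    hsv=cv2.cvtColor(im,cv2.COLOR_RGB2HSV);M=((hsv[...,0]<6)|(hsv[...,0]>174))&(hsv[...,1]>180)&(hsv[...,2]>130)
    c=RR.inv().apply(cloud(n,d,M)-RO);c=c[(abs(c[:,0]+35)<30)&(c[:,2]>80)&(c[:,2]<400)];print('red',len(c),c.mean(0) if len(c) else 0)
    save('bar2'+n+'.png',im[100:340,180:460].repeat(2,0).repeat(2,1))
"
```

```text
red 20 [-60.37987787 398.180043   148.36664445]
red 17 [-60.57548179 395.01342531 146.8939556 ]
```

View pics/bar2scene.png

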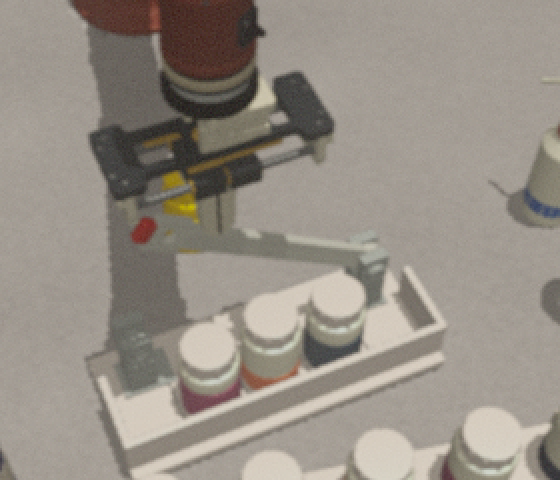

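The bar is at about 0.55 rad with the finger on its top at (225,225), so it is tracking. Continuing down.

>>> {"fn": "drive_tool", "kwargs": {"plan": [{"delta_rot": [0, 0, 0], "slide": [0, 8, 15], "fingers": 0}, {"delta_rot": [0, 0, 0], "slide": [0, 14, 30], "fingers": 0}, {"delta_rot": [0, 0, 0], "slide": [0, 19, 45], "fingers": 0}, {"delta_rot": [0, 0, 0], "slide": [0, 22, 58], "fingers": 0}, {"delta_rot": [0, 0, 0], "slide": [0, 24, 70], "fingers": 0}]}}

```text
t: 8.9
tool_pos: [629.0, -29.1, 153.5]
eef_rot: [3.125, 0.286, -0.009]
wrist_force: [0.1, -0.5, 0.7]
finger_gap: 0.004
```

>>> {"fn": "drive_tool", "kwargs": {"plan": [{"delta_rot": [0, 0, 0], "slide": [0, 3, 12], "fingers": 0}, {"delta_rot": [0, 0, 0], "slide": [0, 3, 24], "fingers": 0}, {"delta_rot": [0, 0, 0], "slide": [0, 3, 34], "fingers": 0}, {"delta_rot": [0, 0, 0], "slide": [0, 3, 43], "fingers": 0}, {"delta_rot": [0, 0, 0], "slide": [0, 3, 50], "fingers": 0}]}}

```text
t: 9.4
tool_pos: [629.1, -32.0, 102.7]
eef_rot: [3.126, 0.287, -0.01]
wrist_force: [-1.4, 0.3, 16.3]
finger_gap: 0.002
```

```bash
python3 -c "
from h import *
st()"
```

```text
t 9.4 rack [-38.2 -66.  102.7] w [629.1 -32.  102.7] F [-1.4  0.3 16.3] gap 0.002
```

The bar is at its hard stop: 16 N with its top at 102.7. I'll hold briefly, then lift and travel towards the pin.

>>> {"fn": "drive_tool", "kwargs": {"plan": [{"delta_rot": [0, 0, 0], "slide": [0, 0, 1], "fingers": 0}, {"delta_rot": [0, 0, 0], "slide": [0, 0, 1], "fingers": 0}, {"delta_rot": [0, 0, 0], "slide": [0, 0, -20], "fingers": 0}, {"delta_rot": [0, 0, 0], "slide": [0, 0, -60], "fingers": 0}, {"delta_rot": [0, 0, 0], "slide": [0, 0, -105], "fingers": 0}]}}

```text
t: 9.9
tool_pos: [628.8, -31.0, 207.5]
eef_rot: [3.126, 0.288, -0.015]
wrist_force: [0.5, -0.0, -0.4]
finger_gap: 0.006
```

```bash
python3 -c "
from h import *
st();print(to(rk(-110,-150,220),1.759), camera_params('wrist')['vfov'])
for n in ('wrist','scene'):
    im,d=get_image(n);save('w1'+n+'.png',im);np.save('w1'+n+'.npy',d)
    print(n,[(r['point'],r['confidence']) for r in pinpoint('bar_hole',n)])
A=cloud(n,d,np.ones((480,640),bool));r=RR.inv().apply(A-RO)
b=r[(abs(r[:,0]+35)<12)&(r[:,2]>95)&(r[:,2]<112)&(r[:,1]>-115)&(r[:,1]<110)]
print('bar top',len(b),np.polyfit(b[:,1],b[:,2],1),np.polyfit(b[:,1],b[:,0],1))
T=cam('wrist')[2];s=manip.sense();r0=R.from_rotvec(s['eef_rot']);print('cam in tool',r0.inv().apply(T[:3,3]-s['tool_pos']),(r0.inv().as_matrix()@T[:3,:3]).round(2))
"
```

```text
t 9.9 rack [-38.3 -65.  207.5] w [628.8 -31.  207.5] F [ 0.5 -0.  -0.4] gap 0.006
(array([-71.4,  85.4, -11.7]), array([-0.007,  0.009, -1.576])) 61.94044071674028
wrist [([415.9, 226.2], 0.61)]
scene [([245.2, 261.0], 0.71), ([245.7, 267.4], 0.7)]
bar top 670 [-8.15192782e-04  1.01394238e+02] [-2.24681445e-04 -3.55348000e+01]
cam in tool [  70.4048849    -0.94729326 -166.54072661] [[-0.    0.97  0.26]
 [ 1.    0.   -0.  ]
 [-0.    0.26 -0.97]]
```

```bash
python3 -c "
from h import *
for n in ('wrist','scene'):
    d=np.load('w1'+n+'.npy');A=cloud(n,d,np.ones((480,640),bool));r=RR.inv().apply(A-RO)
    f=r[(r[:,2]>105)&(r[:,2]<112)&(abs(r[:,0]+35)<30)&(abs(r[:,1]+130)<30)]
    print(n,len(f),np.percentile(f,[1,3,50,97,99],axis=0).round(1).tolist())
    h=np.histogram(f[:,0],bins=np.arange(-62,-8,2));print(list(zip(h[1].astype(int),h[0])))
    h=np.histogram(f[(abs(f[:,0]+49)<8)|(abs(f[:,0]+21)<8)][:,1],bins=np.arange(-155,-105,2));print(list(zip(h[1].astype(int),h[0])))
    b=r[(abs(r[:,0]+35)<12)&(r[:,2]>97)&(r[:,2]<107)&(r[:,1]>-110)&(r[:,1]<100)];print('bar',len(b),np.percentile(b[:,0],[2,50,98]),np.median(b[:,2]))
"
```

```text
wrist 2615 [[-54.0, -155.0, 105.2], [-53.2, -149.8, 105.4], [-35.0, -131.6, 110.4], [-16.9, -113.7, 111.8], [-16.6, -107.5, 111.9]]
[(np.int64(-62), np.int64(0)), (np.int64(-60), np.int64(0)), (np.int64(-58), np.int64(0)), (np.int64(-56), np.int64(29)), (np.int64(-54), np.int64(114)), (np.int64(-52), np.int64(114)), (np.int64(-50), np.int64(120)), (np.int64(-48), np.int64(116)), (np.int64(-46), np.int64(118)), (np.int64(-44), np.int64(182)), (np.int64(-42), np.int64(76)), (np.int64(-40), np.int64(168)), (np.int64(-38), np.int64(191)), (np.int64(-36), np.int64(181)), (np.int64(-34), np.int64(187)), (np.int64(-32), np.int64(200)), (np.int64(-30), np.int64(44)), (np.int64(-28), np.int64(128)), (np.int64(-26), np.int64(127)), (np.int64(-24), np.int64(127)), (np.int64(-22), np.int64(122)), (np.int64(-20), np.int64(120)), (np.int64(-18), np.int64(151)), (np.int64(-16), np.int64(0)), (np.int64(-14), np.int64(0)), (np.int64(-12), np.int64(0))]
[(np.int64(-155), np.int64(0)), (np.int64(-153), np.int64(0)), (np.int64(-151), np.int64(0)), (np.int64(-149), np.int64(20)), (np.int64(-147), np.int6
[... 1750 characters left out ...]
np.int64(-147), np.int64(7)), (np.int64(-145), np.int64(13)), (np.int64(-143), np.int64(10)), (np.int64(-141), np.int64(13)), (np.int64(-139), np.int64(13)), (np.int64(-137), np.int64(11)), (np.int64(-135), np.int64(14)), (np.int64(-133), np.int64(12)), (np.int64(-131), np.int64(13)), (np.int64(-129), np.int64(12)), (np.int64(-127), np.int64(10)), (np.int64(-125), np.int64(11)), (np.int64(-123), np.int64(12)), (np.int64(-121), np.int64(11)), (np.int64(-119), np.int64(14)), (np.int64(-117), np.int64(7)), (np.int64(-115), np.int64(1)), (np.int64(-113), np.int64(0)), (np.int64(-111), np.int64(0)), (np.int64(-109), np.int64(0))]
bar 563 [-42.50179192 -35.44917248 -30.65074375] 102.06188956399524
```

View pics/w1wrist.png

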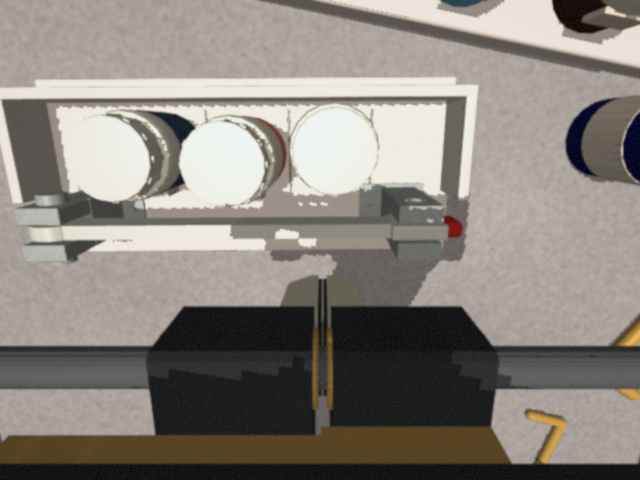

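The bar is level (slope 0.001) between the ears at (415,225), and all three jars stand in the row. The fork centre comes out at y = -132.4 in both cameras, so I'll shift the rack estimate by -2.3 mm. On to the larger pin.

>>> {"fn": "drive_tool", "kwargs": {"plan": [{"delta_rot": [0, 0, -0.1], "slide": [-25, 40, 5], "fingers": 0}, {"delta_rot": [0, 0, -0.22], "slide": [-50, 80, 5], "fingers": 0}, {"delta_rot": [0, 0, -0.35], "slide": [-75, 122, 5], "fingers": 0}, {"delta_rot": [0, 0, -0.48], "slide": [-100, 164, 5], "fingers": 0.2}, {"delta_rot": [0, 0, -0.61], "slide": [-125, 205, 7], "fingers": 0.5}]}}

```text
t: 10.6
tool_pos: [543.1, -256.7, 201.0]
eef_rot: [-2.893, -1.222, 0.009]
wrist_force: [0.9, 0.3, 0.5]
finger_gap: 0.129
```

```bash
sed -i 's/RO=np.array.*; RR/RO=np.array([654.7,37.7,0.]); RR/' h.py; python3 -c "
from h import *
st();print(to([485,-415,200],1.125))"
```

```text
t 10.6 rack [-164.6 -268.4  201. ] w [ 543.1 -256.7  201. ] F [0.9 0.3 0.5] gap 0.129
(array([-154. ,   68.7,    1.5]), array([-0.004,  0.005, -0.326]))
```

>>> {"fn": "drive_tool", "kwargs": {"plan": [{"delta_rot": [-0.001, 0.001, -0.09], "slide": [-40, 18, 0], "fingers": 0.5}, {"delta_rot": [-0.002, 0.002, -0.18], "slide": [-80, 36, 1], "fingers": 0.5}, {"delta_rot": [-0.003, 0.004, -0.27], "slide": [-120, 54, 1], "fingers": 0.5}, {"delta_rot": [-0.004, 0.005, -0.326], "slide": [-154, 69, 1], "fingers": 0.5}, {"delta_rot": [-0.004, 0.005, -0.326], "slide": [-154, 69, 1], "fingers": 0.5}]}}

```text
t: 11.1
tool_pos: [479.0, -422.2, 198.2]
eef_rot: [-2.665, -1.661, 0.01]
wrist_force: [-0.5, -0.1, -0.9]
finger_gap: 0.494
```

```bash
python3 -c "
from fit import *
st();im,d=get_image('wrist');save('w2.png',im)
A=cloud('wrist',d,np.ones((480,640),bool))
near=(np.hypot(A[:,0]-530,A[:,1]+368)<90)
print('table z',np.median(A[near][:,2]))
z0=np.median(A[near][:,2])
C=A[near&(A[:,2]>z0+5)&(A[:,2]<z0+20)];C[:,2]-=z0
print([np.round(v,3) for v in pinfit(C,(511,-348,-.446))],len(C),C[:,2].max())
for t in ('pin','pin_tip'):
    for r in pinpoint(t,'wrist')[:3]: print(t,r['confidence'],np.round(r['point']),onz('wrist',r['point'],7).round(1))
"
```

```text
t 11.1 rack [-258.6 -419.   198.2] w [ 479.  -422.2  198.2] F [-0.5 -0.1 -0.9] gap 0.494
table z 300.67008770027564
[array([ 456.879, -373.473,   -0.462,    4.651]), np.float64(1.082)] 54219 19.4996383232006
pin 0.87 [236. 137.] [ 442.7 -323.     7. ]
pin 0.83 [319. 121.] [ 513.3 -342.1    7. ]
pin_tip 0.75 [170. 166.] [ 378.5 -318.     7. ]
pin_tip 0.55 [422. 109.] [ 598.3 -369.9    7. ]
```

View pics/w2.png

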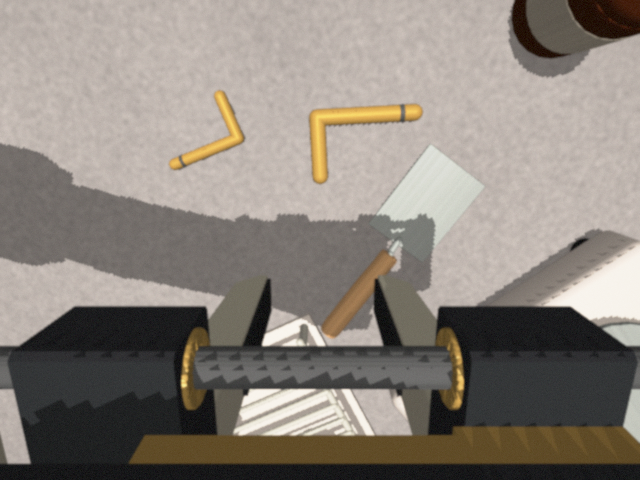

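The larger pin is clear of the gripper: elbow at (316,117), nose at (420,112) and arm end at (320,180). I'll fit it from its coloured pixels.

```bash
cat > wf.py <<'E'
from fit import *
def wristpin(box,g):
    s=manip.sense();c=cam('wrist');im,d=get_image('wrist')
    hsv=cv2.cvtColor(im,cv2.COLOR_RGB2HSV);M=np.zeros((480,640),bool);u0,u1,v0,v1=box
    M[v0:v1,u0:u1]=True;Y=M&(hsv[...,0]>12)&(hsv[...,0]<32)&(hsv[...,1]>120)
    z0=np.median(cloud('wrist',d,M&~cv2.dilate(Y.astype(np.uint8),np.ones((9,9))).astype(bool),c)[:,2])
    C=cloud('wrist',d,Y,c);C[:,2]-=z0;C=C[(C[:,2]>4)&(C[:,2]<18)]
    x,e=pinfit(C,g);print('table z',z0.round(1),'n',len(C),'fit',x.round(3),'err',e.round(2));return x
E
python3 -c "
from wf import *
x=wristpin((295,440,95,195),(511,-348,-.446));st()
e=x[:2];th=x[2];m=np.array([np.sin(th),-np.cos(th)]);G=e+38*m;print('grasp',G,'yaw',th+np.pi/2,to([*G,60],th+np.pi/2))"
```

```text
table z 0.5 n 2337 fit [ 5.08521e+02 -3.46927e+02 -4.06000e-01 -1.18000e-01] err 0.51
t 11.3 rack [-250.  -411.1  199.1] w [ 485.9 -412.8  199.1] F [ 0.2 -0.3 -0. ] gap 0.499
grasp [ 493.50731615 -381.83476326] yaw 1.1646203933362804 (array([ 30.8,  -6.1, 139.2]), array([-0.002, -0.003, -0.037]))
```

```bash
python3 -c "
from wf import *
x=wristpin((285,450,85,205),(511,-348,-.446));st()
e=x[:2];th=x[2];m=np.array([np.sin(th),-np.cos(th)]);G=e+38*m;print('grasp',G,'yaw',th+np.pi/2,to([*G,60],th+np.pi/2))"
```

```text
table z 0.5 n 2337 fit [ 5.08492e+02 -3.46916e+02 -4.06000e-01 -1.18000e-01] err 0.52
t 11.35 rack [-249.6 -411.   199.5] w [ 486.3 -412.7  199.5] F [0.5 0.3 0.6] gap 0.498
grasp [ 493.48997789 -381.82969423] yaw 1.1649538495376708 (array([ 30.6,  -6.5, 139.6]), array([-0.002, -0.003, -0.036]))
```

>>> {"fn": "drive_tool", "kwargs": {"plan": [{"delta_rot": [0, -0.003, -0.036], "slide": [31, -6, 30], "fingers": 0.5}, {"delta_rot": [0, -0.003, -0.036], "slide": [31, -6, 70], "fingers": 0.5}, {"delta_rot": [-0.002, -0.003, -0.036], "slide": [31, -6, 110], "fingers": 0.5}, {"delta_rot": [-0.002, -0.003, -0.036], "slide": [31, -6, 140], "fingers": 0.5}, {"delta_rot": [-0.002, -0.003, -0.036], "slide": [31, -6, 140], "fingers": 0.5}]}}

```text
t: 11.85
tool_pos: [492.3, -377.1, 55.1]
eef_rot: [-2.613, -1.726, 0.004]
wrist_force: [-0.4, 0.1, -0.8]
finger_gap: 0.501
```

```bash
python3 -c "
from wf import *
st();print(to([493.5,-381.8,3],1.165));im,d=get_image('wrist');save('w3.png',im)
"
```

```text
t 11.85 rack [-237.1 -377.2   55.1] w [ 492.3 -377.1   55.1] F [-0.4  0.1 -0.8] gap 0.501
(array([-4. ,  3.4, 52.1]), array([-0.01 , -0.003,  0.003]))
```

View pics/w3.png

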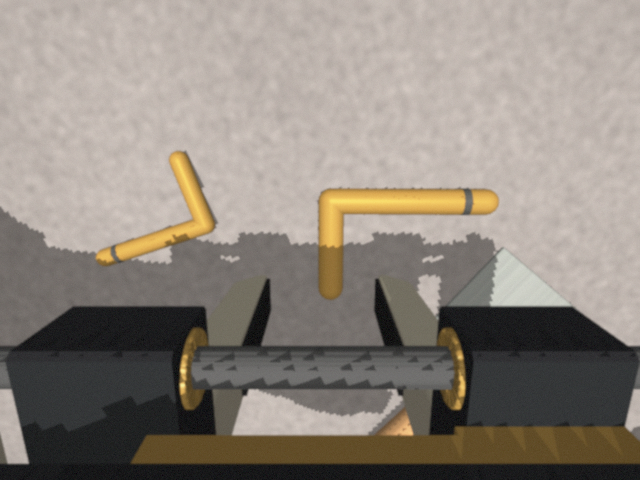

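The pin's arm at (331,250) lies between the fingers and parallel to the pads, and the small look-alike is clear at left. Descending and gripping.

>>> {"fn": "drive_tool", "kwargs": {"plan": [{"delta_rot": [-0.01, -0.003, 0.003], "slide": [-4, 3, 15], "fingers": 0.5}, {"delta_rot": [-0.01, -0.003, 0.003], "slide": [-4, 3, 30], "fingers": 0.5}, {"delta_rot": [-0.01, -0.003, 0.003], "slide": [-4, 3, 44], "fingers": 0.5}, {"delta_rot": [-0.01, -0.003, 0.003], "slide": [-4, 3, 52], "fingers": 0.5}, {"delta_rot": [-0.01, -0.003, 0.003], "slide": [-4, 3, 52], "fingers": 0.45}], "squeeze": 40}}

```text
t: 12.4
tool_pos: [494.4, -383.0, 4.8]
eef_rot: [2.621, 1.726, 0.002]
wrist_force: [-0.2, 0.4, -0.3]
finger_gap: 0.464
```

```bash
python3 -c "
from wf import *
st();print(to([493.5,-381.8,3],1.165))"
```

```text
t 12.4 rack [-236.1 -383.3    4.8] w [ 494.4 -383.     4.8] F [-0.2  0.4 -0.3] gap 0.464
(array([ 0.7, -1.3,  1.8]), array([ 0.004,  0.001, -0.001]))
```

>>> {"fn": "drive_tool", "kwargs": {"plan": [{"delta_rot": [0.004, 0, 0], "slide": [0.7, -1, 2.5], "fingers": 0.3}, {"delta_rot": [0.004, 0, 0], "slide": [0.7, -1, 2.5], "fingers": 0}, {"delta_rot": [0.004, 0, 0], "slide": [0.7, -1, 2.5], "fingers": 0}, {"delta_rot": [0.004, 0, 0], "slide": [0.7, -1, 2.5], "fingers": 0}, {"delta_rot": [0.004, 0, 0], "slide": [0.7, -1, 2.5], "fingers": 0}], "squeeze": 40}}

```text
t: 12.9
tool_pos: [494.1, -382.2, 2.7]
eef_rot: [2.623, 1.727, -0.001]
wrist_force: [0.4, -0.5, 1.0]
finger_gap: 0.139
```

>>> {"fn": "drive_tool", "kwargs": {"plan": [{"delta_rot": [0, 0, 0], "slide": [0, 0, 0], "fingers": 0}, {"delta_rot": [0, 0, 0], "slide": [0, 0, 0], "fingers": 0}, {"delta_rot": [0, 0, 0], "slide": [0, 0, -10], "fingers": 0}, {"delta_rot": [0, 0, 0], "slide": [0, 0, -30], "fingers": 0}, {"delta_rot": [0, 0, 0], "slide": [0, 0, -50], "fingers": 0}], "squeeze": 40}}

```text
t: 13.4
tool_pos: [493.4, -381.8, 53.1]
eef_rot: [-2.624, -1.727, 0.002]
wrist_force: [1.2, -0.8, -1.6]
finger_gap: 0.137
```

```bash
python3 -c "
from wf import *
st();print(to(rk(-190,-172,120),YAW+np.pi/2));im,d=get_image('wrist');save('w4.png',im)"
```

```text
t 13.4 rack [-236.9 -381.9   53.1] w [ 493.4 -381.8   53.1] F [ 1.2 -0.8 -1.6] gap 0.137
(array([200.1, -78.9, -66.9]), array([-0.001,  0.   , -0.595]))
```

The pin is held: the gap reads 0.137, about 13 mm. Carrying it to in front of the fork.

>>> {"fn": "drive_tool", "kwargs": {"plan": [{"delta_rot": [0, 0, -0.1], "slide": [35, -15, -20], "fingers": 0}, {"delta_rot": [0, 0, -0.2], "slide": [70, -30, -40], "fingers": 0}, {"delta_rot": [0, 0, -0.3], "slide": [105, -45, -50], "fingers": 0}, {"delta_rot": [0, 0, -0.4], "slide": [140, -60, -60], "fingers": 0}, {"delta_rot": [0, 0, -0.5], "slide": [170, -70, -60], "fingers": 0}], "squeeze": 40}}

```text
t: 13.95
tool_pos: [498.5, -197.3, 117.6]
eef_rot: [2.104, 2.323, 0.001]
wrist_force: [0.8, 0.3, -2.7]
finger_gap: 0.139
```

```bash
python3 -c "
from wf import *
st();print(to(rk(-185,-168,92),YAW+np.pi/2))"
```

```text
t 13.95 rack [-197.4 -201.6  117.6] w [ 498.5 -197.3  117.6] F [ 0.8  0.3 -2.7] gap 0.139
(array([34.7,  9.2, 25.5]), array([ 0.006,  0.005, -0.089]))
```

>>> {"fn": "drive_tool", "kwargs": {"plan": [{"delta_rot": [0.002, 0.002, -0.03], "slide": [12, 3, 9], "fingers": 0}, {"delta_rot": [0.004, 0.004, -0.06], "slide": [24, 6, 18], "fingers": 0}, {"delta_rot": [0.006, 0.005, -0.089], "slide": [35, 9, 25], "fingers": 0}, {"delta_rot": [0.006, 0.005, -0.089], "slide": [35, 9, 25], "fingers": 0}, {"delta_rot": [0.006, 0.005, -0.089], "slide": [35, 9, 25], "fingers": 0}], "squeeze": 40}}

```text
t: 14.45
tool_pos: [503.9, -162.9, 91.7]
eef_rot: [-2.006, -2.418, 0.003]
wrist_force: [-0.8, -1.0, -2.3]
finger_gap: 0.134
```

```bash
cat > held.py <<'E'
from wf import *
def held(show=None,n='wrist'):
    c=cam(n);s=manip.sense();im,d=get_image(n)
    if show: save(show,im)
    hsv=cv2.cvtColor(im,cv2.COLOR_RGB2HSV);Y=(hsv[...,0]>12)&(hsv[...,0]<32)&(hsv[...,1]>110)
    A=RR.inv().apply(cloud(n,d,Y,c)-RO);T=inr(s['tool_pos'])
    e=T+[0,38,0]
    C=A[(A[:,0]>e[0]+12)&(A[:,0]<e[0]+95)&(abs(A[:,1]-e[1])<14)&(abs(A[:,2]-T[2]-4)<18)]
    def f(p):
        x=C[:,0]-e[0];return np.hypot(C[:,1]-p[0]-p[1]*x,C[:,2]-p[2]-p[3]*x)-7
    r=least_squares(f,[e[1],0,T[2]+4,0],loss='soft_l1',f_scale=1)
    print(n,len(C),'tcp',T.round(1),'axis y,slope,z,slope at elbow',r.x.round(3),'nose x',np.percentile(C[:,0],99.5) if len(C) else 0,'err',np.abs(r.fun).mean().round(2))
    A=RR.inv().apply(cloud(n,d,np.ones((480,640),bool),c)-RO)
    f=A[(A[:,2]>106)&(A[:,2]<113)&(A[:,0]>-60)&(A[:,0]<-43)&(abs(A[:,1]+130)<25)]
    if len(f): print('front ear top',len(f),np.percentile(f,[2,50,98],axis=0).round(1).tolist())
E
python3 -c "
from held import *
st();print(to(rk(-185,-168,86),YAW+np.pi/2));held('w5.png');held('s5.png','scene');held('d5.png','side')"
```

```text
t 14.45 rack [-185.7 -168.9   91.7] w [ 503.9 -162.9   91.7] F [-0.8 -1.  -2.3] gap 0.134
(array([0.9, 0.7, 5.7]), array([-0.002,  0.001, -0.002]))
wrist 5623 tcp [-185.7 -168.9   91.7] axis y,slope,z,slope at elbow [-1.2993e+02 -5.0000e-03  9.6039e+01 -8.0000e-03] nose x -99.75155590055567 err 0.41
scene 133 tcp [-185.6 -169.3   92.1] axis y,slope,z,slope at elbow [-1.28354e+02 -3.80000e-02  9.64080e+01 -1.00000e-02] nose x -95.21127507083513 err 1.19
front ear top 84 [[-56.0, -143.2, 106.3], [-49.6, -129.0, 108.8], [-43.1, -114.3, 112.1]]
side 0 tcp [-185.5 -169.3   92.4] axis y,slope,z,slope at elbow [-131.328    0.      96.399    0.   ] nose x 0 err nanheld.py:12: RuntimeWarning: Mean of empty slice.
  print(n,len(C),'tcp',T.round(1),'axis y,slope,z,slope at elbow',r.x.round(3),'nose x',np.percentile(C[:,0],99.5) if len(C) else 0,'err',np.abs(r.fun).mean().round(2))
  ret = ret.dtype.type(ret / rcount)
```

View pics/w5.png

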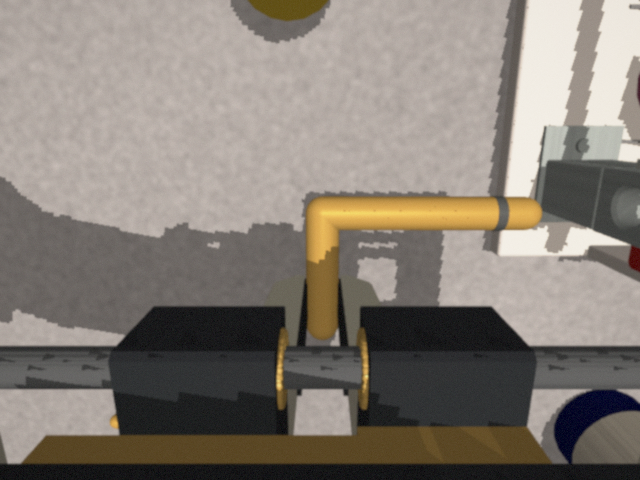

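The pin is straight in the hand, with the nose at (540,212) and the fork ear at (590,190). I'll go closer and lower to z 86, then compare pin and ear in the same picture.

>>> {"fn": "drive_tool", "kwargs": {"plan": [{"delta_rot": [0, 0, 0], "slide": [0, 4, 2], "fingers": 0}, {"delta_rot": [0, 0, 0], "slide": [0, 8, 4], "fingers": 0}, {"delta_rot": [0, 0, 0], "slide": [0, 14, 6], "fingers": 0}, {"delta_rot": [0, 0, 0], "slide": [0, 20, 6], "fingers": 0}, {"delta_rot": [0, 0, 0], "slide": [0, 20, 6], "fingers": 0}], "squeeze": 40}}

```text
t: 15.1
tool_pos: [525.2, -158.9, 86.5]
eef_rot: [2.004, 2.417, -0.0]
wrist_force: [0.3, 0.8, -1.5]
finger_gap: 0.136
```

```bash
python3 - <<'E'
from held import *
st();held('w6.png');
c=cam('wrist');s=manip.sense();im,d=get_image('wrist');A=RR.inv().apply(cloud('wrist',d,np.ones((480,640),bool),c)-RO)
f=A[(A[:,2]>104)&(A[:,2]<114)&(A[:,0]>-60)&(A[:,0]<-15)&(abs(A[:,1]+130)<25)]
print(len(f),np.percentile(f,[2,50,98],axis=0).round(1).tolist() if len(f) else 0)
f=f[f[:,0]<-42] if len(f) else f
if len(f):
    h=np.histogram(f[:,1],bins=np.arange(-152,-108,1));print([(int(a),int(b)) for a,b in zip(h[1],h[0]) if b])
st();print(to(rk(-165,-168,86),YAW+np.pi/2))
E
```

```text
t 15.1 rack [-163.9 -169.    86.5] w [ 525.2 -158.9   86.5] F [ 0.3  0.8 -1.5] gap 0.136
wrist 5624 tcp [-163.9 -169.    86.5] axis y,slope,z,slope at elbow [-1.29972e+02 -7.00000e-03  9.08480e+01 -6.00000e-03] nose x -77.87527091706274 err 0.42
front ear top 2361 [[-57.4, -143.3, 106.3], [-53.6, -130.2, 109.1], [-46.6, -114.3, 110.5]]
2522 [[-57.5, -143.6, 104.3], [-54.8, -130.2, 109.0], [-47.2, -114.0, 110.5]]
[(-148, 8), (-147, 8), (-146, 6), (-145, 1), (-144, 81), (-143, 91), (-142, 96), (-141, 98), (-140, 96), (-139, 91), (-138, 87), (-137, 88), (-136, 93), (-135, 94), (-134, 80), (-133, 94), (-132, 77), (-131, 87), (-130, 79), (-129, 80), (-128, 85), (-127, 79), (-126, 80), (-125, 76), (-124, 79), (-123, 66), (-122, 76), (-121, 76), (-120, 73), (-119, 71), (-118, 72), (-117, 73), (-116, 66), (-115, 66), (-114, 46)]
t 15.2 rack [-165.3 -169.1   86.5] w [ 523.9 -159.3   86.5] F [-0.  -0.  -2.9] gap 0.137
(array([1.1, 0.3, 0.5]), array([-0.001,  0.001, -0.002]))
```

In the same picture the ear centre is at y -128.8 and the pin nose at -130.6, so I'll correct by +1.5 mm sideways. Height agrees. Inserting slowly.

>>> {"fn": "drive_tool", "kwargs": {"plan": [{"delta_rot": [0, 0, 0], "slide": [1.5, 2, 0], "fingers": 0}, {"delta_rot": [0, 0, 0], "slide": [1.5, 9, 0], "fingers": 0}, {"delta_rot": [0, 0, 0], "slide": [1.5, 16, 0], "fingers": 0}, {"delta_rot": [0, 0, 0], "slide": [1.5, 22, 0], "fingers": 0}, {"delta_rot": [0, 0, 0], "slide": [1.5, 28, 0], "fingers": 0}], "squeeze": 40}}

```text
t: 15.7
tool_pos: [551.9, -152.5, 86.5]
eef_rot: [2.005, 2.417, -0.002]
wrist_force: [1.0, -0.2, -1.9]
finger_gap: 0.139
```

```bash
python3 - <<'E'
from held import *
st();held('w7.png');st();print(manip.sense()['ft_torque'],to(rk(-135,-167.5,86.5),YAW+np.pi/2))
E
```

```text
t 15.7 rack [-136.5 -167.6   86.5] w [ 551.9 -152.5   86.5] F [ 1.  -0.2 -1.9] gap 0.139
wrist 5356 tcp [-136.5 -167.6   86.5] axis y,slope,z,slope at elbow [-1.2869e+02 -6.0000e-03  9.0665e+01 -5.0000e-03] nose x -55.22084539755519 err 0.41
front ear top 3123 [[-57.1, -143.3, 106.5], [-51.4, -128.1, 109.2], [-43.3, -113.9, 110.6]]
t 15.75 rack [-135.1 -167.5   86.5] w [ 553.2 -152.1   86.5] F [ 1.   0.  -2.3] gap 0.136
[-0.01121294 -0.05849911 -0.01571317] (array([-0. ,  0.1,  0. ]), array([ 0.002,  0.002, -0.001]))
```

The nose is in the hole with no contact force. Continuing.

>>> {"fn": "drive_tool", "kwargs": {"plan": [{"delta_rot": [0, 0, 0], "slide": [0, 5, 0], "fingers": 0}, {"delta_rot": [0, 0, 0], "slide": [0, 10, 0], "fingers": 0}, {"delta_rot": [0, 0, 0], "slide": [0, 15, 0], "fingers": 0}, {"delta_rot": [0, 0, 0], "slide": [0, 20, 0], "fingers": 0}, {"delta_rot": [0, 0, 0], "slide": [0, 25, 0], "fingers": 0}], "squeeze": 40}}

```text
t: 16.25
tool_pos: [578.2, -147.4, 86.6]
eef_rot: [2.003, 2.417, 0.0]
wrist_force: [0.3, 0.8, -2.1]
finger_gap: 0.139
```

>>> {"fn": "drive_tool", "kwargs": {"plan": [{"delta_rot": [0, 0, 0], "slide": [0, 5, 0], "fingers": 0}, {"delta_rot": [0, 0, 0], "slide": [0, 10, 0], "fingers": 0}, {"delta_rot": [0, 0, 0], "slide": [0, 15, 0], "fingers": 0}, {"delta_rot": [0, 0, 0], "slide": [0, 20, 0], "fingers": 0}, {"delta_rot": [0, 0, 0], "slide": [0, 25, 0], "fingers": 0}], "squeeze": 40}}

```text
t: 16.75
tool_pos: [603.1, -142.7, 86.5]
eef_rot: [2.004, 2.417, 0.0]
wrist_force: [-0.6, -0.1, -2.0]
finger_gap: 0.135
```

```bash
python3 - <<'E'
from held import *
st();held('w8.png');print(manip.sense()['ft_torque'],to(rk(-61,-167.5,86.5),YAW+np.pi/2))
E
```

```text
t 16.75 rack [ -84.4 -167.5   86.5] w [ 603.1 -142.7   86.5] F [-0.6 -0.1 -2. ] gap 0.135
wrist 2274 tcp [ -84.4 -167.5   86.5] axis y,slope,z,slope at elbow [-1.28613e+02 -5.00000e-03  9.07720e+01 -6.00000e-03] nose x 1.7728845352309726 err 0.43
front ear top 2771 [[-56.8, -143.0, 106.9], [-51.0, -128.1, 109.4], [-44.9, -114.0, 110.7]]
[-0.05066578 -0.15184861 -0.02645898] (array([-0.1, 22.2,  0.2]), array([ 0.003,  0.002, -0.001]))
```

The nose has already come through the rear ear (x = +2) with no force. Last stretch to the fork.

>>> {"fn": "drive_tool", "kwargs": {"plan": [{"delta_rot": [0, 0, 0], "slide": [0, 5, 0], "fingers": 0}, {"delta_rot": [0, 0, 0], "slide": [0, 10, 0], "fingers": 0}, {"delta_rot": [0, 0, 0], "slide": [0, 14, 0], "fingers": 0}, {"delta_rot": [0, 0, 0], "slide": [0, 18, 0], "fingers": 0}, {"delta_rot": [0, 0, 0], "slide": [0, 21, 0], "fingers": 0}], "squeeze": 40}}

```text
t: 17.3
tool_pos: [623.5, -138.6, 86.5]
eef_rot: [2.004, 2.419, -0.002]
wrist_force: [-6.8, -0.8, 1.5]
finger_gap: 0.138
```

>>> {"fn": "drive_tool", "kwargs": {"plan": [{"delta_rot": [0, 0, 0], "slide": [0, 1, 0], "fingers": 0}, {"delta_rot": [0, 0, 0], "slide": [0, 1.5, 0], "fingers": 0}, {"delta_rot": [0, 0, 0], "slide": [0, 2, 0], "fingers": 0}, {"delta_rot": [0, 0, 0], "slide": [0, 2.5, 0], "fingers": 0}, {"delta_rot": [0, 0, 0], "slide": [0, 2.5, 0], "fingers": 0}], "squeeze": 40}}

```text
t: 17.8
tool_pos: [623.5, -138.6, 86.5]
eef_rot: [-2.003, -2.416, 0.008]
wrist_force: [-5.9, -0.1, 3.0]
finger_gap: 0.137
```

```bash
python3 - <<'E'
from held import *
st();held('w9.png');print(manip.sense()['ft_torque'],to(rk(-61,-167.5,86.5),YAW+np.pi/2))
E
```

```text
t 17.8 rack [ -63.6 -167.4   86.5] w [ 623.5 -138.6   86.5] F [-5.9 -0.1  3. ] gap 0.137
wrist 2563 tcp [ -63.6 -167.4   86.5] axis y,slope,z,slope at elbow [-1.28346e+02 -6.00000e-03  9.12460e+01 -2.00000e-02] nose x 23.145738822964226 err 0.43
front ear top 2671 [[-56.6, -143.2, 107.8], [-50.8, -128.1, 109.4], [-45.0, -113.9, 110.7]]
[-0.05073831  1.33411299  0.03201228] (array([-0.1,  2.6, -0. ]), array([-0.006,  0.   , -0.001]))
```

View pics/w9.png

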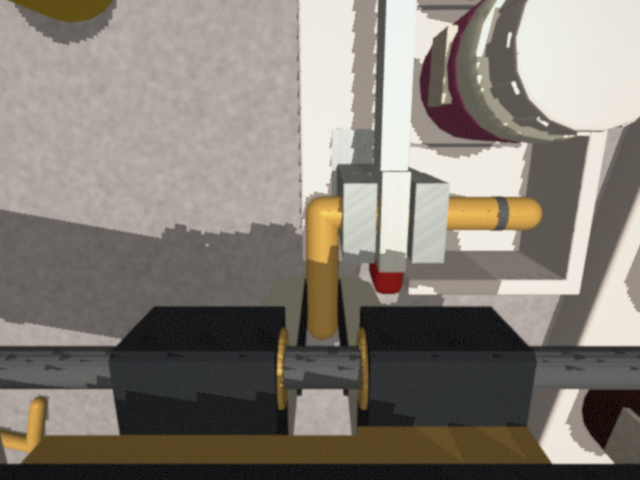

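The picture shows the pin through both ears, with the nose at (540,212) and the elbow at the ear (325,210). The right finger is close to the bar's red grip at (387,280), so the 6 N stop could be the finger on the grip. I'll release gently while easing back, lift, and then push on the elbow with shut fingers to make sure it is home.

>>> {"fn": "drive_tool", "kwargs": {"plan": [{"delta_rot": [0, 0, 0], "slide": [0, 0, 0], "fingers": 0.18}, {"delta_rot": [0, 0, 0], "slide": [0, -1, 0], "fingers": 0.22}, {"delta_rot": [0, 0, 0], "slide": [0, -2.5, 0], "fingers": 0.25}, {"delta_rot": [0, 0, 0], "slide": [0, -3, 0], "fingers": 0.25}, {"delta_rot": [0, 0, 0], "slide": [0, -3, 0], "fingers": 0.25}], "squeeze": 10}}

```text
t: 18.35
tool_pos: [618.4, -139.6, 86.7]
eef_rot: [-2.001, -2.413, 0.012]
wrist_force: [-7.1, 0.3, 3.3]
finger_gap: 0.249
```

>>> {"fn": "drive_tool", "kwargs": {"plan": [{"delta_rot": [0, 0, 0], "slide": [0, 0, -4], "fingers": 0.25}, {"delta_rot": [0, 0, 0], "slide": [0, 0, -12], "fingers": 0.25}, {"delta_rot": [0, 0, 0], "slide": [0, 0, -25], "fingers": 0.25}, {"delta_rot": [0, 0, 0], "slide": [0, -20, -45], "fingers": 0.25}, {"delta_rot": [0, 0, 0], "slide": [0, -50, -65], "fingers": 0}], "squeeze": 10}}

```text
t: 18.85
tool_pos: [572.5, -147.7, 154.1]
eef_rot: [-2.001, -2.419, 0.006]
wrist_force: [0.1, -0.1, -0.3]
finger_gap: 0.2
```

```bash
cat > chk.py <<'E'
from held import *
def shank(n,name):
    c=cam(n);im,d=get_image(n);save(name,im)
    hsv=cv2.cvtColor(im,cv2.COLOR_RGB2HSV);Y=(hsv[...,0]>12)&(hsv[...,0]<32)&(hsv[...,1]>110)
    A=RR.inv().apply(cloud(n,d,Y,c)-RO)
    C=A[(A[:,0]>-12)&(A[:,0]<40)&(abs(A[:,1]+130)<15)&(abs(A[:,2]-90)<20)]
    E=A[(A[:,0]<-52)&(A[:,0]>-100)&(abs(A[:,1]+140)<40)&(abs(A[:,2]-80)<45)]
    if len(C): print(n,'nose',len(C),np.percentile(C,[1,50,99.5],axis=0).round(1).tolist())
    if len(E): print(n,'handle',len(E),np.percentile(E,[1,50,99],axis=0).round(1).tolist())
    h=RR.inv().apply(cloud(n,d,np.ones((480,640),bool),c)-RO)
    b=h[(abs(h[:,0]+35)<8)&(abs(h[:,2]-103)<8)&(h[:,1]>-110)&(h[:,1]<90)]
    if len(b)>50: print(n,'bar slope',np.polyfit(b[:,1],b[:,2],1).round(4))
E
python3 - <<'E'
from chk import *
st();shank('wrist','w10.png');shank('scene','s10.png')
print(to(rk(-110,-132,88),YAW+np.pi/2))
E
```

```text
t 18.85 rack [-115.4 -166.8  154.1] w [ 572.5 -147.7  154.1] F [ 0.1 -0.1 -0.3] gap 0.2
wrist nose 1125 [[-11.5, -134.7, 91.0], [2.8, -127.9, 94.9], [21.8, -122.2, 97.1]]
wrist handle 987 [[-72.4, -135.5, 44.1], [-66.6, -127.3, 93.0], [-55.8, -122.0, 96.8]]
wrist bar slope [-2.500000e-03  1.020296e+02]
scene nose 95 [[-11.1, -134.7, 90.2], [5.8, -128.7, 93.9], [24.6, -122.7, 98.5]]
scene bar slope [-1.000000e-04  1.012972e+02]
(array([37.7,  8.6, 68.4]), array([-0.005,  0.004, -0.005]))
```

View pics/w10.png

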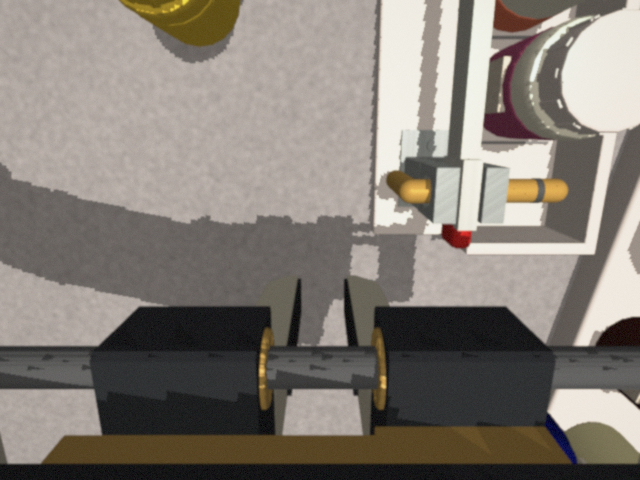

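The pin is through both ears, elbow at (410,190) with the arm hanging down and nose at (560,188), but the elbow is about 2-4 mm short of home. I'll push it home with shut fingers.

>>> {"fn": "drive_tool", "kwargs": {"plan": [{"delta_rot": [0, 0, 0], "slide": [15, -8, 5], "fingers": 0}, {"delta_rot": [0, 0, 0], "slide": [36, -10, 20], "fingers": 0}, {"delta_rot": [0, 0, 0], "slide": [36, -10, 40], "fingers": 0}, {"delta_rot": [-0.005, 0.004, -0.005], "slide": [36, -8, 60], "fingers": 0}, {"delta_rot": [-0.005, 0.004, -0.005], "slide": [36, -8, 71], "fingers": 0}], "squeeze": 30}}

```text
t: 19.45
tool_pos: [556.4, -116.7, 84.7]
eef_rot: [2.001, 2.421, 0.003]
wrist_force: [-0.1, -0.6, -0.1]
finger_gap: 0.008
```

```bash
python3 - <<'E'
from h import *
st();print(to(rk(-86,-131,83),YAW+np.pi/2))
E
```

```text
t 19.45 rack [-125.5 -133.3   84.7] w [ 556.4 -116.7   84.7] F [-0.1 -0.6 -0.1] gap 0.008
(array([ 2.2, 39.5,  1.8]), array([ 0.002, -0.   ,  0.001]))
```

>>> {"fn": "drive_tool", "kwargs": {"plan": [{"delta_rot": [0, 0, 0], "slide": [2, 12, 1], "fingers": 0}, {"delta_rot": [0, 0, 0], "slide": [2, 22, 1], "fingers": 0}, {"delta_rot": [0, 0, 0], "slide": [2, 29, 1], "fingers": 0}, {"delta_rot": [0, 0, 0], "slide": [2, 33, 1], "fingers": 0}, {"delta_rot": [0, 0, 0], "slide": [2, 36, 1], "fingers": 0}]}}

```text
t: 19.95
tool_pos: [592.0, -107.9, 84.2]
eef_rot: [2.001, 2.42, 0.003]
wrist_force: [0.1, 0.2, -0.2]
finger_gap: 0.007
```

```bash
python3 - <<'E'
from chk import *
st();shank('wrist','w11.png')
E
```

```text
t 19.95 rack [ -88.8 -131.3   84.2] w [ 592.  -107.9   84.2] F [ 0.1  0.2 -0.2] gap 0.007
wrist nose 2011 [[-11.1, -134.2, 89.3], [3.0, -126.4, 94.7], [21.8, -121.5, 96.9]]
wrist handle 1833 [[-72.2, -131.0, 42.3], [-66.0, -124.1, 89.5], [-56.1, -121.7, 96.7]]
wrist bar slope [-3.800000e-03  1.020619e+02]
```

>>> {"fn": "drive_tool", "kwargs": {"plan": [{"delta_rot": [0, 0, 0], "slide": [0, 2, 0], "fingers": 0}, {"delta_rot": [0, 0, 0], "slide": [0, 4, 0], "fingers": 0}, {"delta_rot": [0, 0, 0], "slide": [0, 6, 0], "fingers": 0}, {"delta_rot": [0, 0, 0], "slide": [0, 7, 0], "fingers": 0}, {"delta_rot": [0, 0, 0], "slide": [0, 8, 0], "fingers": 0}]}}

```text
t: 20.5
tool_pos: [598.8, -106.7, 84.7]
eef_rot: [-2.002, -2.421, -0.0]
wrist_force: [-4.6, 0.1, 8.6]
finger_gap: 0.005
```

```bash
python3 - <<'E'
from chk import *
st();shank('wrist','w12.png')
E
```

```text
t 20.5 rack [ -81.9 -131.5   84.7] w [ 598.8 -106.7   84.7] F [-4.6  0.1  8.6] gap 0.005
wrist nose 2157 [[-11.5, -133.0, 90.6], [3.2, -125.3, 95.8], [22.7, -120.3, 98.3]]
wrist handle 1438 [[-70.7, -131.1, 41.9], [-63.6, -123.6, 85.6], [-56.2, -121.8, 96.5]]
wrist bar slope [-2.900000e-03  1.021935e+02]
```

The push ended against solid contact: 4.6 N, with the elbow only about 1.5 mm further on, so it is home. Backing off for a final check.

>>> {"fn": "drive_tool", "kwargs": {"plan": [{"delta_rot": [0, 0, 0], "slide": [0, -10, 0], "fingers": 0}, {"delta_rot": [0, 0, 0], "slide": [0, -30, 0], "fingers": 0}, {"delta_rot": [0, 0, 0], "slide": [0, -50, -20], "fingers": 0}, {"delta_rot": [0, 0, 0], "slide": [0, -60, -50], "fingers": 0}, {"delta_rot": [0, 0, 0], "slide": [0, -60, -80], "fingers": 0}]}}

```text
t: 21.05
tool_pos: [537.4, -118.8, 165.0]
eef_rot: [-2.003, -2.418, 0.003]
wrist_force: [1.1, -0.3, 0.5]
finger_gap: 0.006
```

```bash
python3 - <<'E'
from chk import *
st();shank('wrist','w13.png');shank('scene','s13.png')
im,d=get_image('scene');A=cloud('scene',d,np.ones((480,640),bool));r=RR.inv().apply(A-RO)
m=(abs(r[:,2]-126)<4)&(r[:,0]>-50)&(r[:,0]<60)
for y in (70,0,-70):
    q=r[m&(abs(r[:,1]-y)<33)];print('jar',y,len(q),q.mean(0).round(1))
im=get_image('side')[0];save('d13.png',cv2.resize(im[150:330,260:500],None,fx=3,fy=3))
E
```

```text
t 21.05 rack [-144.5 -131.8  165. ] w [ 537.4 -118.8  165. ] F [ 1.1 -0.3  0.5] gap 0.006
wrist nose 930 [[-10.3, -133.2, 90.0], [4.0, -126.1, 94.7], [22.8, -120.5, 97.1]]
wrist handle 1065 [[-71.6, -135.2, 42.7], [-66.8, -126.2, 90.3], [-55.5, -121.8, 96.5]]
wrist bar slope [-1.300000e-03  1.019815e+02]
scene nose 99 [[-10.6, -134.0, 90.3], [5.3, -128.0, 94.0], [26.2, -121.8, 97.7]]
scene bar slope [-9.000000e-04  1.013625e+02]
jar 70 491 [ 16.9  68.2 125.7]
jar 0 505 [ 13.1  -1.4 125.9]
jar -70 533 [ 20.5 -70.3 125.8]
```

```bash
python3 -c "
from h import *
st();print(hand_in())"
```

```text
t 21.25 rack [-141.9 -131.6  165.1] w [ 539.9 -118.1  165.1] F [-0.9  0.9 -0.5] gap 0.006
the job is handed in; nothing more can be done
None
```

I pushed the pink jar back into the row, swung the bar down into the fork, and put the larger pin through fork and bar. Then I pushed its elbow with shut fingers until it met solid resistance, backed the gripper off, and handed in at 21 s; no verdict came back.

**Last checks before handing in:**
- **Jars:** all three were in line, at rack x of about 17, 13 and 20 mm, with cap tops at 126 mm.
- **Bar:** level, with a slope of about 0.001.
- **Pin:** nose about 77 mm (wrist camera) to 80 mm (scene camera) past the front face, against the 74 mm needed. The elbow was about 8–11 mm in front of the hole, where hard home is 7 mm and the limit is 14.5 mm. The wrist camera read 2–3 mm further out than the scene camera; I put that down to its calibration.

**Not fully confirmed:**
- The first push with the gripped pin stopped at 6 N, possibly on the bar's red grip rather than the fork; the second push moved the elbow only about 1.5 mm more.
- I could not view the last side picture because the 12-picture limit was reached.
- I did not re-measure the bottles, beaker and wash bottle at the end. I steered clear of them, and no unexpected contact forces showed up.

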